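# Reset a depth stop: slacken jam nut, run the foot down to the block, relock

### The job

Reset the depth stop on the bench: slacken its jam nut with the red-handled lever, wind the black wing knob clockwise until the stop foot just bears on the steel button of the brass setting block without being forced down on it, then pull the jam nut lever round until it is firmly hand-tight again, but not overtightened. Leave the tools and the parts dish around it where they are.

Things in the scene. Friction and masses are not known exactly. Their poses are not given: they have to be found in the camera images.
- stop_fixture: Grey depth-stop fixture, fixed to the bench: steel base 150 x 100 x 12 mm, column at +x (x 43 to 73 mm), arm 50 mm wide from it to x = -23 mm, its top 86 mm above the bench; a round boss on it ends at 91 mm. Origin on the bench, on the vertical axis that adjuster, nut and foot share; z up.
- setting_block: Brass setting block, 40 x 40 mm, 30 mm tall, fixed in the base under the stop foot; origin at the centre of its underside (sunk in the base). A steel button, 20 mm wide, in the middle of its top stands 0.5 to 5.5 mm proud (preset, not told: feel it). Foot on button is stiff: about 12 N per 0.05 rad of the adjuster past first touch. 2 to 60 N there is a good setting; over 80 N damages it.
- stop_foot: Stop foot: upright steel rod, 14 mm thick, with a flat tip, hanging under the arm. Origin at the centre of the tip face. It does not turn; 4 to 10 mm above the button at the start; the adjuster drives it straight down, 3 mm for each radian turned clockwise seen from above.
- adjuster: Black wing knob on a brass stem, on the fixture's axis above the nut. The wing is a bar 42 mm long (own x), 11 mm thick (own y), 30 mm tall, from 10 to 40 mm above the origin; a disc 26 mm wide ends 11 mm above it. Origin 107 mm above the bench at the start. Turned clockwise seen from above it lowers the foot and does not sink itself. Held while the nut is tight: do not force it.
- knob_grip (a point): On the adjuster's axis, 28 mm above its origin, mid-height of the wing: pinch the wing here across its 11 mm, from above. Axes as the adjuster's. With the nut slack it drags with 0.08 N m (at rest the drag may act either way); with the foot on the button the torque rises 0.003 N m per newton there (a rise of 0.03 to 0.12 is good, 0.25 forces it). Let go, the foot keeps up to 26 N.
- clamp_washer: Keyed washer hidden inside the jam nut (a steel disc 50 mm wide, top 105 mm above the bench), on the axis. The nut presses it on the adjuster's collar and so holds the adjuster: with 18 to 85 N when rightly tight, 0 when slack; over 105 N is overtightened.
- lever_grip (a point): Mid-height of the jam nut lever's upright red handle: a round peg, 14 mm thick, 36 mm tall (18 mm up and down from this point), 70 mm out from the fixture's axis, 122 mm above the bench. A steel foot 19 mm wide ends 19 mm below this point; the lever arm, 12 mm wide, has its top 21 mm below it. Own +y points outward along the lever. It swings level about the axis.
- lock_nut (a joint): Turn of the jam nut, rad, growing clockwise from above (tightening); 0: lever along the fixture's +y; range -1.2 to 1.7. Starts tight near 0.24, slack 0.25 back. Drags with 3 to 6 N at the red handle, stays where left. Winding the adjuster down shifts where it tightens 0.25 to 0.75 clockwise: feel it. There the effort rises 1 to 2 N per 0.1 rad; 9 to 12 N is hand-tight, over 15 N overtightened.
- side_cutter: Loose side cutter with red grips, 136 x 54 x 12 mm, lying flat left of the fixture. Leave it alone.
- parts_dish: Loose blue round parts dish, 76 mm wide, 22 mm tall, right of the fixture. Leave it alone.
- driver: Loose screwdriver with an amber handle, 162 x 19 x 18 mm, between the fixture and the robot. Leave it alone.
Things that resemble listed ones, but are neither listed nor needed, are in the scene too. There is more than one size of the stop_fixture; the one meant has the size given above.

How it is judged:
On the way, in this order (a step that is already met when the one before it is completed fails the run):
1. the jam nut is slack: its washer no longer presses on the adjuster's collar (contact force between clamp_washer and adjuster below 0.5 N), for 0.3 s.
2. with the nut slack, the adjuster is wound down until the stop foot bears on the button of the setting block (2 to 60 N) (contact force between stop_foot and setting_block between 2 and 60 N and contact force between clamp_washer and adjuster below 0.5 N), for 0.3 s.
3. the jam nut is tight again: its washer presses on the collar with 18 to 85 N (contact force between clamp_washer and adjuster between 18 and 85 N), for 0.3 s.
At the end, for the whole second after the job is handed in: The stop foot bears on the button of the setting block with 2 to 60 N, the jam nut is tight and at rest (its washer presses on the adjuster's collar with 18 to 85 N), and the robot has let go of the fixture (all of step 3 and contact force between stop_foot and setting_block between 2 and 60 N and contact force between the fingers and stop_fixture below 0.1 N and velocity of joint lock_nut between -0.05 and 0.05 rad/s); the robot touches nothing.
It fails at once if the stop foot is forced on the setting block (over 80 N) (contact force between stop_foot and setting_block above 80 N).
It fails at once if the jam nut is overtightened (washer pressed with over 105 N) (contact force between clamp_washer and adjuster above 105 N).
It fails at once if the side cutter is disturbed (moved over 25 mm) (distance of side_cutter from where it was at the start of the episode above 0.025 m).
It fails at once if the parts dish is disturbed (moved over 25 mm) (distance of parts_dish from where it was at the start of the episode above 0.025 m).
It fails at once if the driver is disturbed (moved over 25 mm) (distance of driver from where it was at the start of the episode above 0.025 m).
It also fails if it takes over 72 s, if anything falls off the work surface, if the arm or the gripper's body presses on something with over 40 N, if the wrist force passes 120 N, or if a joint passes its speed limit or range.

### The arm

A 6-joint arm with a two-finger parallel gripper is mounted at the origin on a cart in front of the work surface, level with it; the furniture and walls round the work are solid. World frame = base frame: x ahead of the robot, y to its left, z up, the work surface at z = 0. Lengths are in m, angles in rad, forces in N, time in s.
With the tool pointing down it reaches from about 0.35 to 0.85 m from the base axis. Payload 8.1 kg.
Tool frame: the origin (TCP) lies between the finger pads; the fingertips stand tips_ahead ahead of it and the grasp point (between the pads) lies 8 mm behind it (tips_ahead is the distance from the TCP to the fingertips, in m); z points along the fingers, x is the direction in which the jaws open and shut, and the axes are right-handed (so a half turn about z gives the same grasp; the last joint's range is limited). The gripper opens to 93 mm and grips with 3 to 60 N. Pads are 15 mm wide; open, the fingers measure 128 mm over their backs; the gripper's body (75 mm by 188 mm) begins 65 mm behind the grasp point.
Start: joints at [-1.423, 0.13, 1.488, -0, 1.523, -0.085], TCP at [0.138, -0.584, 0.23] pointing down, gripper open.
Joint ranges: [-2.96, 2.96], [-0.89, 2.26], [0.02, 2.5], [-1.34, 4.48], [0, 2.73], [-2.66, 2.66]. Speed limits (rad/s): [2.39, 2.39, 2.79, 3.14, 3.14, 3.14].

### API

Orientations are given as a rotation vector (axis times angle).
In Python, from plant import * gives the robot as it stands.
- The arm moves only by the tool play_rows, never from a script. Its argument "increments" is a list that holds one entry, the list of rows, each a list of 4 numbers: the shift along the tool's x, y, z in cm, then the turn about the tool's z in rad. A call has 1 to 5 rows; each row is the pose to reach, as a shift and turn from the pose measured when the call began, along the tool's axes at that moment; what a row does not reach only later rows make up. A row lasts 1/10 s, in which the tool goes at most 50 mm and 8.59 degrees, less where a joint would pass 70% of its speed; a pose out of reach is approached as far as the arm can. A call with a gripper value outside its range is refused whole. "jaw" is the finger opening in cm, from 0 to 9.3, set as the call begins (left out, the last holds). The fingers move at their own pace and stop on an object; "squeeze" is the grip in N (left out, the last holds). Time passes only in rows, so rows that repeat a pose let the fingers close. It gives the time, the measured TCP pose, the force and the opening at its end, in the units of the state.
- read_state(): the state, without advancing time (a new reading comes with each control period).
- read_camera(name): name is "scene" or "top"; returns (picture, depth): 480x640x3 uint8, blue, green, red; 480x640 float32, m along the optical axis (not along the pixel's ray), 0 where there is no reading.
- camera_params(name): a dict with "K" (3x3 intrinsics, pixels), "k1" (the pictures are not rectified: a ray, as slopes to the right and down, at radius r is drawn at 1 + k1 r^2 times it, then the intrinsics apply), "eye" and "orientation" of the camera in the world. Camera axes: x right, y up, looking along -z (the intrinsics and any distortion apply to the point x, -y, -z); pixel columns grow to the right and rows downward; lengths in m; the calibration is good to about 2 mm. A picture is of the moment at which its call begins. camera_params takes no time and is no camera call.
- close_job(): hands the job in, once; it reports no verdict.
The state is a dict: "t": time; "q": joint angles; "dq": joint speeds; "joint_torque": joint torques, N m; "tool_pos": TCP position; "orientation": TCP orientation; "force": force on the tool from outside, world axes, zero at the start; "wrist_torque": the same for the moment, N m; "opening": finger opening in m.
Only numpy, scipy, OpenCV 4.12 (cv2) and the standard library are available. Lean on these libraries where they do the work, as an engineer would, in place of code of your own. Each camera call takes 0.05 s, during which the arm holds its last target.

## Working session

There is one attempt and no reset: what is moved stays moved. The work goes in short steps, Python scripts to look and compute and a tool call to move; the robot and the scene stay as the last step left them, time stands still between calls to the robot, and variables do not carry over. Pictures are saved under pics/ and viewed, and the job is handed in when it is done.

Besides the shell and the picture viewer there is one more tool, called after "Request:" as name(argument=value, ...) on one line, values as JSON. play_rows: Moves the arm, as the interface text tells. Its arguments: {"type":"object","properties":{"increments":{"type":"array"},"jaw":{"type":"number"},"squeeze":{"type":"number"}},"required":["increments"]}

```bash
ls; mkdir -p pics
python3 - <<'E'
from plant import *
import cv2
s=read_state();print({k:s[k] for k in s})
for n in("scene","top"):
    im,d=read_camera(n);cv2.imwrite(f"pics/{n}0.png",im)
    import numpy as np
    np.save(f"pics/{n}0d.npy",d);print(n,camera_params(n))
E
```

```text
pics
{'t': 0.0, 'q': array([-1.42340129e+00,  1.31170114e-01,  1.48922300e+00, -1.55784331e-05,
        1.52298153e+00, -8.53784834e-02]), 'dq': array([-0.00060466, -0.00013506, -0.00066369, -0.00028847,  0.00035645,
       -0.00055938]), 'joint_torque': array([-8.58559433e-04, -5.59861851e+01, -4.91752017e+01,  7.67163816e-02,
        3.58565210e-02, -1.60445466e-04]), 'tool_pos': array([ 0.13835817, -0.58329385,  0.22861298]), 'orientation': array([-2.46342761e+00,  1.94769848e+00,  2.05565582e-03]), 'force': array([0.00130132, 0.35890165, 0.4289969 ]), 'wrist_torque': array([-0.0092064 , -0.03698818, -0.01576102]), 'opening': 0.0929681598886415}
scene {'K': array([[534.91966699,   0.        , 324.87011997],
       [  0.        , 534.91966699, 236.29247259],
       [  0.        ,   0.        ,   1.        ]]), 'k1': -0.03848514323708344, 'eye': array([ 0.16150169, -1.02795955,  0.71342566]), 'orientation': array([ 0.90324056, -0.22349929, -0.40317837])}
top {'K': array([[590.60964986,   0.        , 321.28335309],
       [  0.        , 590.60964986, 248.86173295],
       [  0.        ,   0.        ,   1.        ]]), 'k1': -0.05011264586030065, 'eye': array([ 0.28107401, -0.3016455 ,  1.21171344]), 'orientation': array([ 0.13111707, -0.15273348, -1.5593863 ])}
```

View pics/scene0.png

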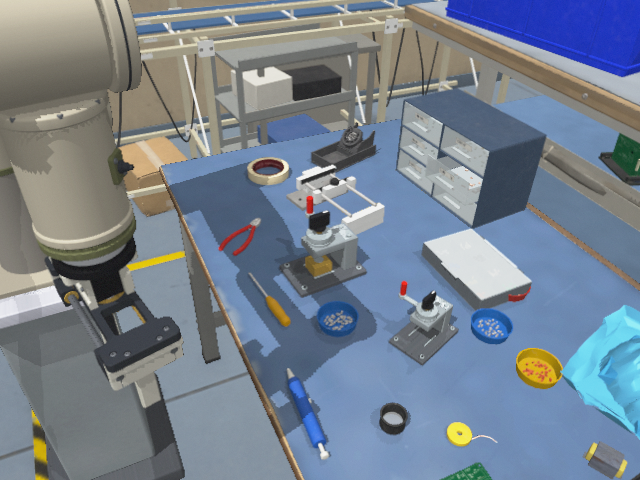

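View pics/top0.png

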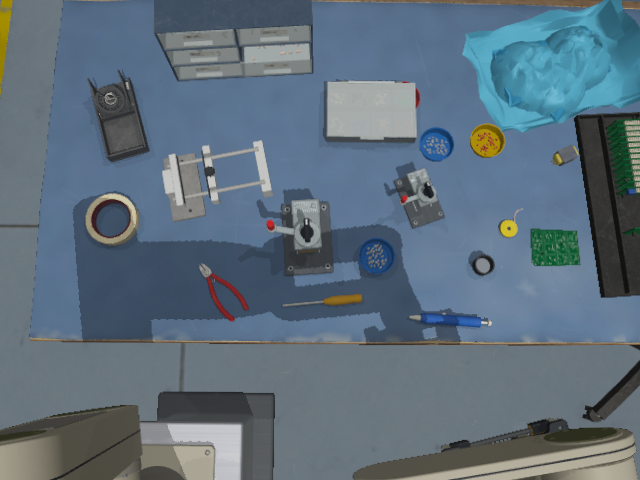

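The fixture meant is the larger one: in the top image its knob is at about (307,231), the red handle at (270,226), and the base spans (284–333, 200–275). The smaller lookalike is at (420,195).

```bash
cat > h.py <<'E'
import numpy as np, cv2
from scipy.spatial.transform import Rotation as R
from plant import *
def cam(n):
    p=camera_params(n); return p['K'],p['k1'],np.array(p['eye']),R.from_rotvec(p['orientation'])
def unproj(n,u,v,z):  # z depth
    K,k1,e,r=cam(n)
    pts=np.array([[[u,v]]],float)
    xy=cv2.undistortPoints(pts,K,np.array([k1,0,0,0.]))[0,0]
    return e+r.apply([xy[0]*z,-xy[1]*z,-z])
def ray_at(n,u,v,h):
    a=unproj(n,u,v,0.0);b=unproj(n,u,v,1.0);t=(h-a[2])/(b[2]-a[2]);return a+t*(b-a)
def proj(n,P):
    K,k1,e,r=cam(n)
    c=r.inv().apply(np.atleast_2d(P)-e)
    x=np.stack([c[:,0],-c[:,1],-c[:,2]],1)
    return cv2.projectPoints(x,np.zeros(3),np.zeros(3),K,np.array([k1,0,0,0.]))[0][:,0]
E
python3 - <<'E'
from h import *
im=cv2.imread('pics/top0.png');d=np.load('pics/top0d.npy')
c=im[190:285,250:350];cv2.imwrite('pics/topc.png',cv2.resize(c,None,fx=6,fy=6,interpolation=cv2.INTER_CUBIC)[:600])
im2=cv2.imread('pics/scene0.png');c=im2[185:300,270:380]
cv2.imwrite('pics/scc.png',cv2.resize(c,None,fx=5,fy=5,interpolation=cv2.INTER_CUBIC))
for uv in [(270,226),(307,231),(307,226),(320,210),(290,215),(306,265),(375,257)]:
    u,v=uv;print(uv,unproj('top',u,v,d[v,u]))
E
```

```text
(270, 226) [ 0.52015865 -0.22025738  0.13725527]
(307, 231) [ 0.5088621  -0.28933536  0.14825654]
(307, 226) [ 0.51832499 -0.28924023  0.1480719 ]
(320, 210) [ 0.5836289  -0.31450653  0.01015456]
(290, 215) [ 0.57133336 -0.25205553  0.01422766]
(306, 265) [ 0.46606965 -0.28644957  0.01564565]
(375, 257) [ 0.48377226 -0.42817335  0.01575787]
```

View pics/topc.png

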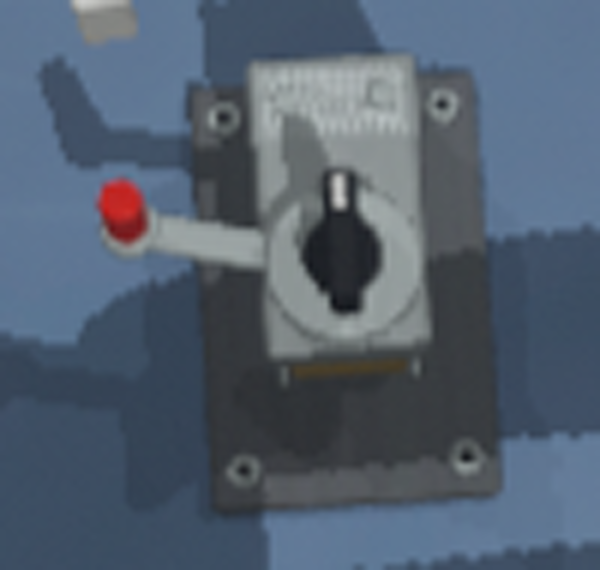

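View pics/scc.png

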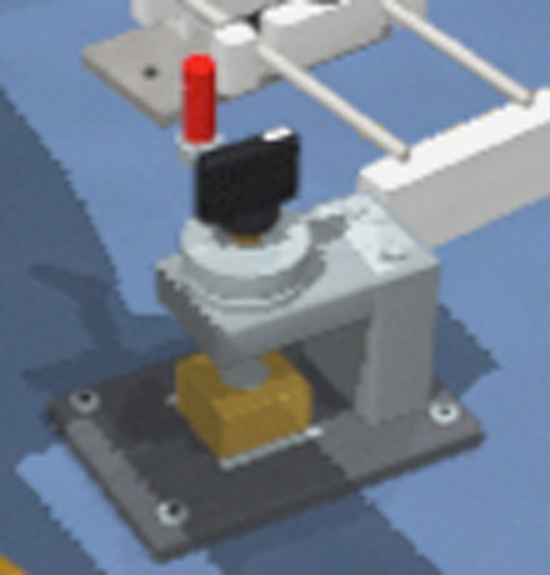

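Run:
```python
from h import *
for c in [(192,85),(472,70),(497,492),(217,510)]:
    print('base',ray_at('top',250+c[0]/6-.4,190+c[1]/6-.4,.012))
print('nut c',ray_at('top',250+346/6-.4,190+265/6-.4,.105))
print('wing ends',ray_at('top',250+340/6-.4,190+172/6-.4,.147),ray_at('top',250+347/6-.4,190+310/6-.4,.147))
print('red top',ray_at('top',250+121/6-.4,190+199/6-.4,.140))
d=np.load('pics/top0d.npy')
P=[];
for v in range(190,285):
    for u in range(255,345):
        if d[v,u]>0: P.append(np.r_[unproj('top',u,v,d[v,u]),u,v])
P=np.array(P)
def sel(lo,hi,c,r): return P[(P[:,2]>lo)&(P[:,2]<hi)&(np.hypot(P[:,0]-c[0],P[:,1]-c[1])<r)]
w=sel(.139,.155,(.51,-.289),.05);print('wing',len(w),w[:,:3].mean(0),cv2.minAreaRect(w[:,:2].astype(np.float32)*1000))
n=sel(.099,.111,(.505,-.289),.045);print('nut',len(n),n[:,:3].mean(0),cv2.minEnclosingCircle(n[:,:2].astype(np.float32)*1000))
r=sel(.129,.15,(.52,-.22),.03);print('red',len(r),r[:,:3].mean(0))
# lines through lever arm at z=.101
```

```text
base [ 0.59589001 -0.23401479  0.012     ]
base [ 0.60217621 -0.33171389  0.012     ]
base [ 0.45335215 -0.34075317  0.012     ]
base [ 0.44642641 -0.24517875  0.012     ]
nut c [ 0.51271978 -0.28939812  0.105     ]
wing ends [ 0.53320173 -0.28772644  0.147     ] [ 0.48986281 -0.29030612  0.147     ]
red top [ 0.52569649 -0.21990018  0.14      ]Traceback (most recent call last):
  File "<stdin>", line 11, in <module>
  File "h.py", line 7, in unproj
    K,k1,e,r=cam(n)
             ~~~^^^
  File "h.py", line 5, in cam
    p=camera_params(n); return p['K'],p['k1'],np.array(p['eye']),R.from_rotvec(p['orientation'])
ValueError: time passes only in moves, steps and waits
```

```bash
python3 - <<'E'
s=open('h.py').read()
s=s.replace("def cam(n):\n    p=camera_params(n);","_c={}\ndef cam(n):\n    p=_c.get(n) or _c.setdefault(n,camera_params(n));")
open('h.py','w').write(s)
E
python3 - <<'E'
from h import *
for cn,box in (('top',(255,345,190,285)),('scene',(280,380,185,300))):
    d=np.load(f'pics/{cn}0d.npy')
    P=np.array([np.r_[unproj(cn,u,v,d[v,u])] for v in range(*box[2:]) for u in range(*box[:2]) if d[v,u]>0])
    def sel(lo,hi,c,r): return P[(P[:,2]>lo)&(P[:,2]<hi)&(np.hypot(P[:,0]-c[0],P[:,1]-c[1])<r)]
    w=sel(.125,.155,(.512,-.289),.035);print('wing',len(w),w.mean(0),w[:,2].max(),cv2.minAreaRect(w[:,:2].astype(np.float32)*1000))
    n=sel(.100,.108,(.512,-.289),.03);print('nut',len(n),n.mean(0),cv2.minEnclosingCircle(n[:,:2].astype(np.float32)*1000))
    r=sel(.110,.15,(.52,-.22),.02);print('red',len(r),r.mean(0),r.max(0),r.min(0))
# overlay
ax=np.array([.5125,-.289]);
for cn in('top','scene'):
    im=cv2.imread(f'pics/{cn}0.png')
    def circ(c,rad,z,col):
        t=np.linspace(0,2*np.pi,60);q=proj(cn,np.stack([c[0]+rad*np.cos(t),c[1]+rad*np.sin(t),z+0*t],1))
        return q,col
    f=6;box={'top':(250,190),'scene':(275,180)}[cn]
    crop=cv2.resize(im[box[1]:box[1]+100,box[0]:box[0]+105],None,fx=f,fy=f,interpolation=cv2.INTER_CUBIC)
    L=[circ(ax,.025,.105,(0,255,0))]
    yaw=.065;
    for q,z in(((.24),.0),):
        a=yaw+np.pi/2-q; h=ax+.07*np.array([np.cos(a),np.sin(a)]);print('pred handle',h)
        L+=[circ(h,.007,.140,(255,255,0)),circ(h,.007,.104,(255,255,0))]
    c,s=np.cos(yaw),np.sin(yaw)
    wy=np.array([1,0.03]);wy/=np.linalg.norm(wy);wn=np.array([-wy[1],wy[0]])
    for z in(.117,.147):
        pts=np.array([[*(ax+wy*a*.021+wn*b*.0055),z] for a,b in((1,1),(1,-1),(-1,-1),(-1,1),(1,1))]);L.append((proj(cn,pts),(0,255,255)))
    for q,col in L:
        qq=((q-box+.5)*f).astype(np.int32);cv2.polylines(crop,[qq.reshape(-1,1,2)],False,col,1)
    cv2.imwrite(f'pics/ov_{cn}.png',crop)
E
```

```text
wing 140 [ 0.5123397  -0.28891007  0.14599009] 0.153441042716689 ((513.7682495117188, -288.7423095703125), (41.02062225341797, 10.801522254943848), 4.224545001983643)
nut 307 [ 0.51268116 -0.28746252  0.10454695] ((514.0326538085938, -286.2122497558594), 26.79072380065918)
red 65 [ 0.52420676 -0.22036636  0.13337756] [ 0.53157262 -0.21272875  0.14357355] [ 0.51838556 -0.22651585  0.11102825]
wing 254 [ 0.5120614  -0.29092986  0.13785958] 0.1484740123802185 ((514.2760620117188, -288.7841491699219), (14.270726203918457, 43.7001838684082), 89.72709655761719)
nut 245 [ 0.51128274 -0.29527322  0.10330132] ((512.927978515625, -288.6451416015625), 25.70587921142578)
red 103 [ 0.52398564 -0.22203392  0.12695727] [ 0.53107888 -0.20862714  0.14024828] [ 0.51830839 -0.22792043  0.11021433]
pred handle [ 0.52468757 -0.22006914]
pred handle [ 0.52468757 -0.22006914]
```

View pics/ov_top.png

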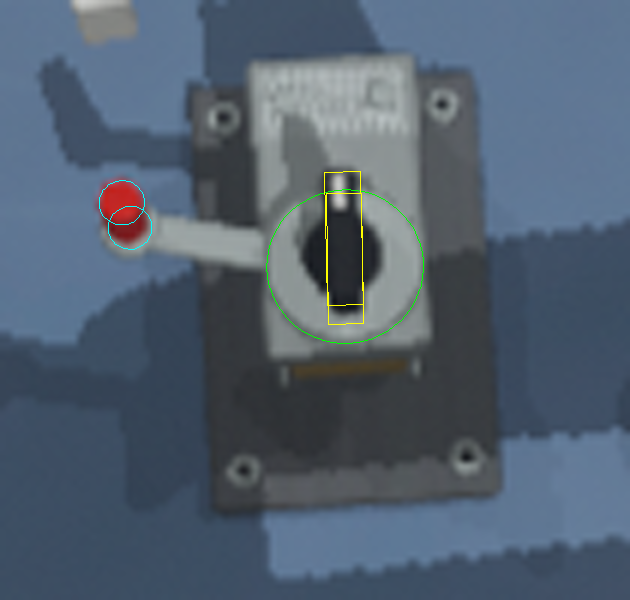

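View pics/ov_scene.png

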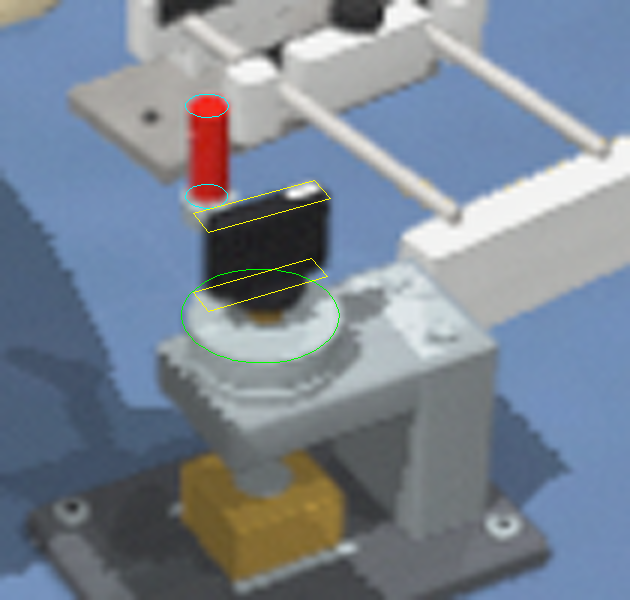

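```bash
cat >> h.py <<'E'
def head(s): 
    x=R.from_rotvec(s['orientation']).apply([1,0,0]);return np.arctan2(x[1],x[0])
def goto(x,y,z,h=None):
    s=read_state();r=R.from_rotvec(s['orientation']);d=r.inv().apply(np.array([x,y,z])-s['tool_pos'])*100
    t=0 if h is None else -((h-head(s)+np.pi)%(2*np.pi)-np.pi)
    print('t',round(s['t'],2),'row',np.round(d,2),round(t,3),'dir z',np.round(r.apply([0,0,1]),3))
def st():
    s=read_state();print('t',round(s['t'],2),'pos',np.round(s['tool_pos'],4),'head',round(head(s),3),'q6',round(s['q'][5],2),'F',np.round(s['force'],2),'T',np.round(s['wrist_torque'],3),'open',round(s['opening'],4));return s
E
python3 - <<'E'
import plant
from h import *
print([k for k in dir(plant) if k[0]!='_']); print(getattr(plant,'tips_ahead',None))
st();goto(.525,-.22,.23,-.175)
st()
E
```

```text
['IKError', 'camera_params', 'close_job', 'read_camera', 'read_state', 'tips_ahead']
0.011
t 0.1 pos [ 0.1384 -0.5833  0.2287] head -1.338 q6 -0.09 F [ 0.64 -0.32  0.54] T [-0.015 -0.09   0.077] open 0.0932
t 0.1 row [-26.43 -46.    -0.08] -1.163 dir z [-0.     0.002 -1.   ]
t 0.1 pos [ 0.1384 -0.5833  0.2287] head -1.338 q6 -0.09 F [ 0.64 -0.32  0.54] T [-0.015 -0.09   0.077] open 0.0932
```

Request:
play_rows(increments=[[[-9,-15.3,0,-0.15],[-9,-15.3,0,-0.45],[-13,-23,0,-0.6],[-18,-31,0,-0.75],[-26.4,-46,0,-0.9]]], jaw=3.0, squeeze=20)

```text
t: 0.6
tool_pos: [0.321, -0.4104, 0.2287]
orientation: [-3.008, 0.901, 0.002]
force: [0.3, -1.0, -0.6]
opening: 0.0572
```

```bash
python3 -c "
from h import *
st();goto(.525,-.22,.23,-.175)"
```

```text
t 0.6 pos [ 0.321  -0.4104  0.2287] head -0.582 q6 -0.42 F [ 0.33 -0.97 -0.65] T [-0.05  -0.087  0.008] open 0.0572
t 0.6 row [  6.57 -27.12  -0.1 ] -0.407 dir z [-0.     0.002 -1.   ]
```

Request:
play_rows(increments=[[[6.57,-27.1,0,-0.407],[6.57,-27.1,0,-0.407],[6.57,-27.1,0,-0.407],[6.57,-27.1,0,-0.407],[6.57,-27.1,0,-0.407]]])

```text
t: 1.1
tool_pos: [0.5035, -0.2393, 0.2287]
orientation: [-3.127, 0.274, 0.002]
force: [0.3, -1.4, -0.5]
opening: 0.0299
```

```bash
python3 -c "
from h import *
st();goto(.525,-.22,.23,-.175)"
```

```text
t 1.1 pos [ 0.5035 -0.2393  0.2287] head -0.175 q6 -0.36 F [ 0.27 -1.36 -0.46] T [-0.116 -0.088 -0.017] open 0.0299
t 1.1 row [ 1.78 -2.27 -0.13] -0.0 dir z [-0.001  0.002 -1.   ]
```

Request:
play_rows(increments=[[[1.78,-2.27,0,0],[1.78,-2.27,2,0],[1.78,-2.27,6,0],[1.78,-2.27,10.6,0],[1.78,-2.27,10.6,0]]])

```text
t: 1.6
tool_pos: [0.5203, -0.2171, 0.1151]
orientation: [-3.122, 0.273, 0.02]
force: [-1.3, 0.1, -1.3]
opening: 0.0302
```

```bash
python3 -c "
from h import *
st();goto(.525,-.22,.121,-.175)
for n in('scene','top'):
    im,d=read_camera(n);cv2.imwrite(f'pics/{n}1.png',im)
im=cv2.imread('pics/scene1.png')[130:330,230:450];cv2.imwrite('pics/s1.png',cv2.resize(im,None,fx=3,fy=3))
"
```

```text
t 1.6 pos [ 0.5203 -0.2171  0.1151] head -0.175 q6 -0.31 F [-1.31  0.12 -1.3 ] T [-0.072 -0.045  0.008] open 0.0302
t 1.6 row [ 0.5  0.2 -0.6] 0.0 dir z [-0.012  0.008 -1.   ]
```

View pics/s1.png

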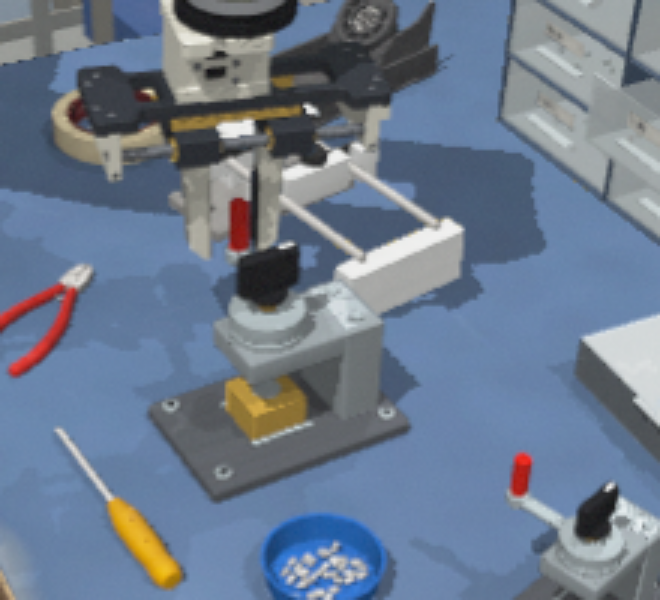

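```bash
python3 -c "
from h import *
import math
st()
def L(q,z=.121,r=.07):
    a=.065+math.pi/2-q; goto(.513+r*math.cos(a),-.289+r*math.sin(a),z,a-math.pi/2)
for q in(.1,-.05,-.2):L(q)
"
```

```text
t 1.7 pos [ 0.5241 -0.2194  0.1224] head -0.175 q6 -0.31 F [ 0.01 -0.61 -0.1 ] T [-0.033 -0.095  0.   ] open 0.0299
t 1.7 row [-0.85  0.12  0.14] -0.14 dir z [-0.003  0.004 -1.   ]
t 1.7 row [-1.88  0.34  0.14] -0.29 dir z [-0.003  0.004 -1.   ]
t 1.7 row [-2.86  0.72  0.15] -0.44 dir z [-0.003  0.004 -1.   ]
```

Request:
play_rows(increments=[[[0,0,0.1,0],[0,0,0.1,0],[-0.4,0.05,0.1,-0.06],[-0.85,0.12,0.1,-0.14],[-0.85,0.12,0.1,-0.14]]], jaw=2.0)

```text
t: 2.2
tool_pos: [0.5169, -0.2198, 0.1239]
orientation: [-3.139, 0.053, -0.001]
force: [1.3, -0.5, 1.4]
opening: 0.0203
```

```bash
cat >> h.py <<'E'
import math
AX=(.513,-.289)
def L(q,z=.121,r=.07):
    a=.065+math.pi/2-q; print(q,end=' ');goto(AX[0]+r*math.cos(a),AX[1]+r*math.sin(a),z,a-math.pi/2)
def lst():
    s=st();p=s['tool_pos'];v=p[:2]-AX;a=math.atan2(v[1],v[0]);t=np.array([math.sin(a),-math.cos(a)])
    print('q_tool',round(.065+math.pi/2-a,3),'r',round(np.hypot(*v),4),'Ftan(cw+)',round(float(s['force'][:2]@t),2),'Frad',round(float(s['force'][:2]@v/np.hypot(*v)),2))
E
python3 -c "
from h import *
lst()
for q in(0,-.1,-.2):L(q)
"
```

```text
t 2.2 pos [ 0.5169 -0.2198  0.1239] head -0.034 q6 -0.46 F [ 1.3  -0.52  1.45] T [-0.013 -0.455 -0.072] open 0.0203
q_tool 0.122 r 0.0693 Ftan(cw+) 1.32 Frad -0.45
0 t 2.2 row [-0.85 -0.03  0.29] -0.099 dir z [ 0.001  0.002 -1.   ]
-0.1 t 2.2 row [-1.54  0.07  0.29] -0.199 dir z [ 0.001  0.002 -1.   ]
-0.2 t 2.2 row [-2.22  0.24  0.29] -0.299 dir z [ 0.001  0.002 -1.   ]
```

Request:
play_rows(increments=[[[-0.4,0,0.2,-0.05],[-0.85,0,0.2,-0.1],[-1.2,0.03,0.2,-0.15],[-1.54,0.07,0.2,-0.2],[-1.9,0.15,0.2,-0.25]]])

```text
t: 2.7
tool_pos: [0.4999, -0.2213, 0.1239]
orientation: [3.123, 0.338, 0.009]
force: [7.1, -0.3, -1.1]
opening: 0.0202
```

```bash
python3 -c "
from h import *
lst()
for q in(-.1,-.15,-.2):L(q)
im,d=read_camera('top');cv2.imwrite('pics/t2.png',cv2.resize(im[170:290,230:350],None,fx=5,fy=5))
im,d=read_camera('scene');cv2.imwrite('pics/s2.png',cv2.resize(im[150:270,260:390],None,fx=5,fy=5))
"
```

```text
t 2.7 pos [ 0.4999 -0.2213  0.1239] head 0.216 q6 -0.73 F [ 7.09 -0.29 -1.12] T [-0.173 -1.211 -0.029] open 0.0202
q_tool -0.126 r 0.0689 Ftan(cw+) 6.91 Frad -1.63
-0.1 t 2.7 row [ 0.18 -0.1   0.29] 0.051 dir z [ 0.006  0.    -1.   ]
-0.15 t 2.7 row [-0.17 -0.11  0.29] 0.001 dir z [ 0.006  0.    -1.   ]
-0.2 t 2.7 row [-0.52 -0.1   0.29] -0.049 dir z [ 0.006  0.    -1.   ]
```

View pics/s2.png

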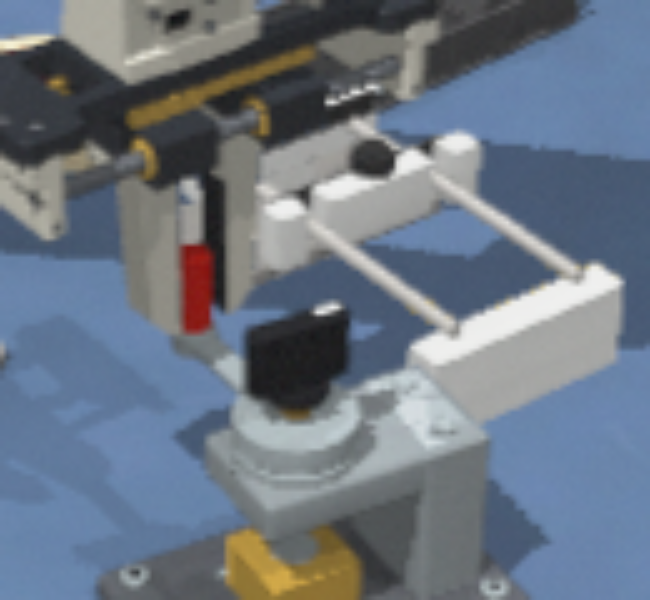

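Request:
play_rows(increments=[[[-0.3,0,0.1,-0.05],[-0.6,0,0.1,-0.05],[-0.9,0.03,0.1,-0.1],[-0.9,0.03,0.1,-0.1],[-0.6,0.0,0.1,-0.1]]])

```text
t: 3.3
tool_pos: [0.4939, -0.2229, 0.1238]
orientation: [3.102, 0.489, 0.008]
force: [-0.8, -0.1, -0.2]
opening: 0.0199
```

```bash
python3 -c "
from h import *
lst()
for h in(1.63,-1.51):goto(*AX,.24,h)
"
```

```text
t 3.3 pos [ 0.4939 -0.2229  0.1238] head 0.313 q6 -0.83 F [-0.78 -0.06 -0.2 ] T [-0.022 -0.089 -0.024] open 0.0199
q_tool -0.216 r 0.0688 Ftan(cw+) -0.76 Frad 0.16
t 3.3 row [ -0.16   6.9  -11.6 ] -1.317 dir z [ 0.005 -0.    -1.   ]
t 3.3 row [ -0.16   6.9  -11.6 ] 1.823 dir z [ 0.005 -0.    -1.   ]
```

Request:
play_rows(increments=[[[0,0,-2.5,0],[0,0,-6,-0.15],[-0.1,2,-6.5,-0.3],[-0.16,5,-6.5,-0.45],[-0.16,6.9,-6.5,-0.6]]], jaw=4.0)

```text
t: 3.8
tool_pos: [0.5139, -0.2908, 0.1904]
orientation: [2.813, 1.388, 0.008]
force: [-0.4, 0.3, -1.0]
opening: 0.0398
```

```bash
python3 -c "
from h import *
st();goto(*AX,.13,1.63)
im,d=read_camera('top');cv2.imwrite('pics/t3.png',cv2.resize(im[170:290,230:350],None,fx=5,fy=5))
"
```

```text
t 3.8 pos [ 0.5139 -0.2908  0.1904] head 0.917 q6 -1.52 F [-0.45  0.31 -1.02] T [-0.005 -0.068  0.074] open 0.0398
t 3.8 row [ 0.07 -0.22  6.03] -0.713 dir z [ 0.006 -0.002 -1.   ]
```

Request:
play_rows(increments=[[[0,-0.2,0,-0.15],[0.07,-0.2,0,-0.3],[0.07,-0.2,0,-0.45],[0.07,-0.2,0,-0.6],[0.07,-0.2,0,-0.713]]])

```text
t: 4.35
tool_pos: [0.5127, -0.291, 0.1901]
orientation: [2.136, 2.295, 0.002]
force: [-0.6, -0.6, 0.1]
opening: 0.0401
```

```bash
python3 -c "
from h import *
st();goto(*AX,.132,1.63)
"
```

```text
t 4.35 pos [ 0.5127 -0.291   0.1901] head 1.643 q6 -2.25 F [-0.65 -0.62  0.12] T [ 0.069 -0.164 -0.004] open 0.0401
t 4.35 row [0.22 0.01 5.81] 0.013 dir z [ 0.006 -0.003 -1.   ]
```

Request:
play_rows(increments=[[[0.2,0,1,0.01],[0.22,0,3,0.01],[0.22,0,5,0.01],[0.22,0,5.8,0.01],[0.22,0,5.8,0.01]]])

```text
t: 4.85
tool_pos: [0.5117, -0.2881, 0.1302]
orientation: [2.154, 2.283, 0.001]
force: [0.2, 0.1, -0.4]
opening: 0.0398
```

```bash
python3 -c "
from h import *
st();goto(*AX,.132,1.63)
im,d=read_camera('scene');cv2.imwrite('pics/s4.png',cv2.resize(im[170:270,270:380],None,fx=6,fy=6,interpolation=2))
"
```

```text
t 4.85 pos [ 0.5117 -0.2881  0.1302] head 1.629 q6 -2.23 F [ 0.23  0.08 -0.42] T [ 0.107 -0.124 -0.028] open 0.0398
t 4.85 row [-0.1   0.12 -0.18] -0.001 dir z [ 0.003 -0.001 -1.   ]
```

View pics/s4.png

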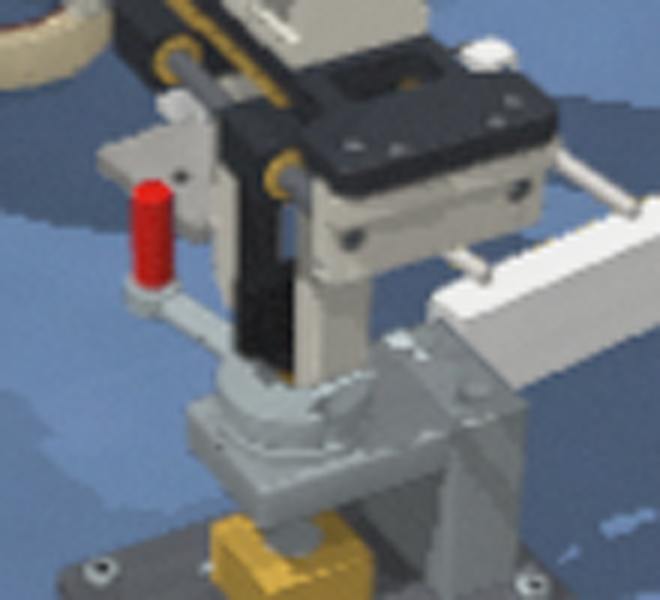

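Request:
play_rows(increments=[[[-0.1,0.1,-0.15,0],[-0.1,0.1,-0.15,0],[-0.1,0.1,-0.15,0],[-0.1,0.1,-0.15,0],[-0.1,0.1,-0.15,0]]], jaw=0.5, squeeze=35)

```text
t: 5.4
tool_pos: [0.5138, -0.2872, 0.134]
orientation: [2.152, 2.285, 0.007]
force: [-2.4, 12.7, 8.7]
opening: 0.0105
```

```bash
python3 -c "
from h import *
st();goto(*AX,.132)
"
```

```text
t 5.4 pos [ 0.5138 -0.2872  0.134 ] head 1.631 q6 -2.23 F [-2.44 12.71  8.67] T [2.311e+00 2.650e-01 1.000e-03] open 0.0105
t 5.4 row [-0.17 -0.09  0.19] 0 dir z [ 0.005  0.002 -1.   ]
```

Request:
play_rows(increments=[[[0,0,0,0],[0,0,0,0],[0,0,0,0]]])

```text
t: 5.7
tool_pos: [0.5138, -0.2871, 0.134]
orientation: [2.153, 2.285, 0.007]
force: [-1.0, 2.4, 0.9]
opening: 0.0111
```

```bash
python3 -c "
from h import *
st();goto(*AX,.132)
"
```

```text
t 5.7 pos [ 0.5138 -0.2871  0.134 ] head 1.631 q6 -2.23 F [-0.98  2.4   0.88] T [ 0.357 -0.112 -0.011] open 0.0111
t 5.7 row [-0.19 -0.1   0.2 ] 0 dir z [ 0.005  0.002 -1.   ]
```

Request:
play_rows(increments=[[[0,0,0,0.1],[0,0,0,0.2],[0,0,0,0.3],[0,0,0,0.4],[0,0,0,0.5]]])

```text
t: 6.2
tool_pos: [0.5139, -0.2867, 0.134]
orientation: [2.656, 1.677, 0.008]
force: [-0.2, 3.2, 0.5]
opening: 0.0106
```

```bash
python3 -c "
from h import *
st();goto(*AX,.132)
"
```

```text
t 6.2 pos [ 0.5139 -0.2867  0.134 ] head 1.126 q6 -1.73 F [-0.17  3.2   0.54] T [ 0.503 -0.202  0.077] open 0.0106
t 6.2 row [-0.25  0.02  0.2 ] 0 dir z [ 0.005  0.003 -1.   ]
```

Request:
play_rows(increments=[[[0,0,0,0.1],[0,0,0,0.2],[0,0,0,0.3],[0,0,0,0.4],[0,0,0,0.5]]])

```text
t: 6.7
tool_pos: [0.5142, -0.2864, 0.134]
orientation: [-2.989, -0.962, -0.009]
force: [1.8, 2.5, -0.7]
opening: 0.011
```

```bash
python3 -c "
from h import *
st();goto(*AX,.132)
im,d=read_camera('scene');cv2.imwrite('pics/s5.png',cv2.resize(im[190:290,270:380],None,fx=6,fy=6,interpolation=2))
"
```

```text
t 6.7 pos [ 0.5142 -0.2864  0.134 ] head 0.623 q6 -1.22 F [ 1.8   2.47 -0.7 ] T [ 0.326 -0.344  0.083] open 0.011
t 6.7 row [-0.25  0.15  0.2 ] 0 dir z [ 0.005  0.003 -1.   ]
```

View pics/s5.png

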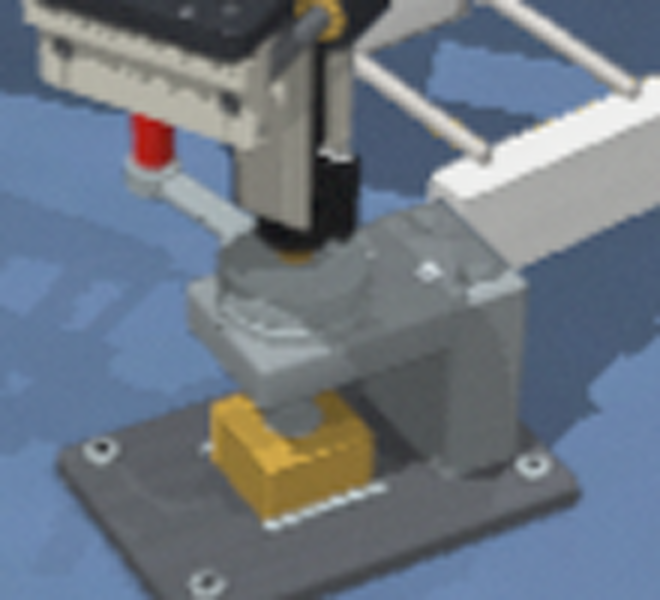

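Request:
play_rows(increments=[[[0,0,0,0.07],[0,0,0,0.14],[0,0,0,0.21],[0,0,0,0.28],[0,0,0,0.35]]])

```text
t: 7.25
tool_pos: [0.5144, -0.2862, 0.134]
orientation: [-3.111, -0.416, -0.009]
force: [0.9, 2.2, -0.6]
opening: 0.0105
```

```bash
python3 -c "
from h import *
st()"
```

```text
t 7.25 pos [ 0.5144 -0.2862  0.134 ] head 0.266 q6 -0.87 F [ 0.93  2.23 -0.56] T [ 0.203 -0.302  0.141] open 0.0105
```

Request:
play_rows(increments=[[[0,0,0,0.05],[0,0,0,0.1],[0,0,0,0.15],[0,0,0,0.2]]])

```text
t: 7.65
tool_pos: [0.5146, -0.2862, 0.134]
orientation: [-3.137, -0.104, -0.009]
force: [1.9, 1.6, -1.7]
opening: 0.0105
```

```bash
python3 -c "
from h import *
st()"
```

```text
t 7.65 pos [ 0.5146 -0.2862  0.134 ] head 0.066 q6 -0.67 F [ 1.9   1.64 -1.66] T [ 0.067 -0.225  0.055] open 0.0105
```

Request:
play_rows(increments=[[[0,0,0,0.05],[0,0,0,0.1],[0,0,0,0.15],[0,0,0,0.2],[0,0,0,0.2]]])

```text
t: 8.15
tool_pos: [0.5148, -0.2862, 0.134]
orientation: [-3.131, 0.209, -0.009]
force: [1.7, 2.7, -0.4]
opening: 0.0109
```

```bash
python3 -c "
from h import *
st()"
```

```text
t 8.15 pos [ 0.5148 -0.2862  0.134 ] head -0.133 q6 -0.47 F [ 1.74  2.73 -0.44] T [ 0.066 -0.089 -0.066] open 0.0109
```

Request:
play_rows(increments=[[[0,0,0,0.05],[0,0,0,0.1],[0,0,0,0.15],[0,0,0,0.2]]])

```text
t: 8.55
tool_pos: [0.5149, -0.2863, 0.134]
orientation: [-3.094, 0.518, -0.009]
force: [1.9, 1.7, -0.9]
opening: 0.0112
```

```bash
python3 -c "
from h import *
st()"
```

```text
t 8.55 pos [ 0.5149 -0.2863  0.134 ] head -0.332 q6 -0.27 F [ 1.94  1.68 -0.88] T [-0.052 -0.147  0.113] open 0.0112
```

Total about 1.96 rad, drag only. Continue.

Request:
play_rows(increments=[[[0,0,0,0.05],[0,0,0,0.1],[0,0,0,0.15],[0,0,0,0.2]]])

```text
t: 8.95
tool_pos: [0.5151, -0.2863, 0.134]
orientation: [-3.027, 0.823, -0.009]
force: [3.2, 0.9, -1.1]
opening: 0.0109
```

```bash
python3 -c "
from h import *
st()"
```

```text
t 8.95 pos [ 0.5151 -0.2863  0.134 ] head -0.531 q6 -0.07 F [ 3.22  0.9  -1.13] T [ 0.015 -0.133  0.139] open 0.0109
```

Request:
play_rows(increments=[[[0,0,0,0.05],[0,0,0,0.1]]])

```text
t: 9.15
tool_pos: [0.5151, -0.2863, 0.134]
orientation: [-2.982, 0.972, -0.009]
force: [1.1, 2.5, -1.3]
opening: 0.0109
```

```bash
python3 -c "
from h import *
st()"
```

```text
t 9.15 pos [ 0.5151 -0.2863  0.134 ] head -0.63 q6 0.03 F [ 1.11  2.55 -1.27] T [ 0.004 -0.049  0.059] open 0.0109
```

Request:
play_rows(increments=[[[0,0,0,0.05],[0,0,0,0.1],[0,0,0,0.15]]])

```text
t: 9.45
tool_pos: [0.5152, -0.2864, 0.134]
orientation: [-2.901, 1.191, -0.008]
force: [1.6, 1.7, -0.5]
opening: 0.011
```

```bash
python3 -c "
from h import *
st()"
```

```text
t 9.45 pos [ 0.5152 -0.2864  0.134 ] head -0.779 q6 0.18 F [ 1.64  1.7  -0.45] T [ 0.023 -0.039  0.059] open 0.011
```

Request:
play_rows(increments=[[[0,0,0,0.05],[0,0,0,0.1],[0,0,0,0.15]]])

```text
t: 9.75
tool_pos: [0.5153, -0.2865, 0.134]
orientation: [-2.804, 1.403, -0.008]
force: [1.4, 2.1, -0.0]
opening: 0.0109
```

```bash
python3 -c "
from h import *
st()"
```

```text
t 9.75 pos [ 0.5153 -0.2865  0.134 ] head -0.928 q6 0.33 F [ 1.39  2.06 -0.  ] T [-0.003 -0.012  0.138] open 0.0109
```

Request:
play_rows(increments=[[[0,0,0,0.05],[0,0,0,0.1]]])

```text
t: 9.95
tool_pos: [0.5154, -0.2866, 0.134]
orientation: [-2.731, 1.54, -0.008]
force: [2.2, 1.0, -0.4]
opening: 0.0109
```

```bash
python3 -c "
from h import *
st()
im,d=read_camera('scene');cv2.imwrite('pics/s6.png',cv2.resize(im[200:290,280:380],None,fx=6,fy=6,interpolation=2))"
```

```text
t 9.95 pos [ 0.5154 -0.2866  0.134 ] head -1.027 q6 0.43 F [ 2.17  0.97 -0.43] T [0.043 0.106 0.154] open 0.0109
```

View pics/s6.png

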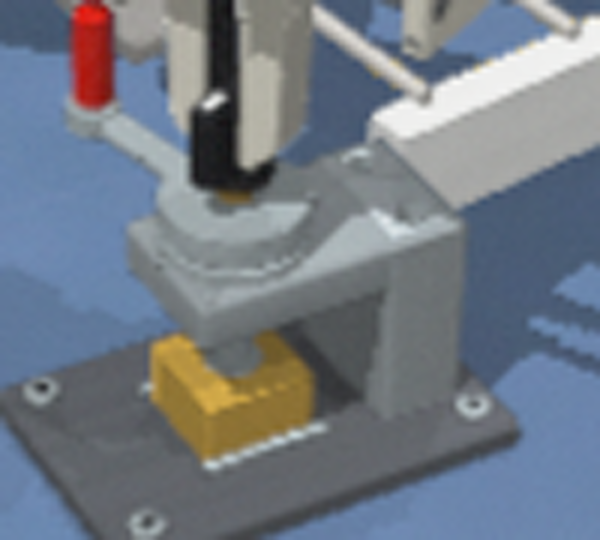

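Request:
play_rows(increments=[[[0,0,0,0.05]]])

```text
t: 10.1
tool_pos: [0.5154, -0.2866, 0.134]
orientation: [-2.692, 1.608, -0.008]
force: [1.4, 1.6, -0.1]
opening: 0.0107
```

```bash
python3 -c "
from h import *
st()"
```

```text
t 10.1 pos [ 0.5154 -0.2866  0.134 ] head -1.077 q6 0.48 F [ 1.43  1.59 -0.06] T [0.16  0.118 0.1  ] open 0.0107
```

Request:
play_rows(increments=[[[0,0,0,0.05]]])

```text
t: 10.2
tool_pos: [0.5154, -0.2866, 0.134]
orientation: [-2.652, 1.673, -0.007]
force: [1.1, 1.2, -0.3]
opening: 0.011
```

```bash
python3 -c "
from h import *
st()"
```

```text
t 10.2 pos [ 0.5154 -0.2866  0.134 ] head -1.126 q6 0.53 F [ 1.06  1.23 -0.29] T [0.152 0.121 0.09 ] open 0.011
```

Request:
play_rows(increments=[[[0,0,0,0.05],[0,0,0,0.1]]])

```text
t: 10.4
tool_pos: [0.5154, -0.2868, 0.134]
orientation: [-2.566, 1.801, -0.007]
force: [1.8, 1.1, -0.6]
opening: 0.0109
```

```bash
python3 -c "
from h import *
st()"
```

```text
t 10.4 pos [ 0.5154 -0.2868  0.134 ] head -1.224 q6 0.62 F [ 1.82  1.12 -0.65] T [ 0.073 -0.012  0.204] open 0.0109
```

Request:
play_rows(increments=[[[0,0,0,0.05]]])

```text
t: 10.5
tool_pos: [0.5155, -0.2868, 0.134]
orientation: [-2.522, 1.863, -0.007]
force: [1.6, 1.3, -0.3]
opening: 0.0107
```

```bash
python3 -c "
from h import *
st()"
```

```text
t 10.5 pos [ 0.5155 -0.2868  0.134 ] head -1.272 q6 0.67 F [ 1.62  1.28 -0.26] T [0.154 0.092 0.199] open 0.0107
```

Request:
play_rows(increments=[[[0,0,0,0],[0,0,0,0]]])

```text
t: 10.7
tool_pos: [0.5155, -0.2868, 0.134]
orientation: [-2.525, 1.859, -0.007]
force: [1.0, 1.7, -0.4]
opening: 0.0108
```

```bash
python3 -c "
from h import *
st()"
```

```text
t 10.7 pos [ 0.5155 -0.2868  0.134 ] head -1.269 q6 0.67 F [ 1.03  1.72 -0.37] T [0.139 0.139 0.048] open 0.0108
```

Request:
play_rows(increments=[[[0,0,0,0],[0,0,0,0]]])

```text
t: 10.9
tool_pos: [0.5155, -0.2868, 0.134]
orientation: [-2.526, 1.857, -0.007]
force: [1.5, 0.8, -0.8]
opening: 0.0109
```

```bash
python3 -c "
from h import *
st()"
```

```text
t 10.9 pos [ 0.5155 -0.2868  0.134 ] head -1.268 q6 0.67 F [ 1.54  0.81 -0.83] T [0.157 0.128 0.093] open 0.0109
```

Request:
play_rows(increments=[[[0,0,0,0.035]]])

```text
t: 11.0
tool_pos: [0.5155, -0.2868, 0.134]
orientation: [-2.494, 1.899, -0.007]
force: [0.7, 1.0, -0.6]
opening: 0.0106
```

```bash
python3 -c "
from h import *
st()"
```

```text
t 11.0 pos [ 0.5155 -0.2868  0.134 ] head -1.302 q6 0.7 F [ 0.73  1.03 -0.62] T [0.106 0.033 0.171] open 0.0106
```

Request:
play_rows(increments=[[[0,0,0,0],[0,0,0,0],[0,0,0,0],[0,0,0,0]]])

```text
t: 11.4
tool_pos: [0.5155, -0.2868, 0.134]
orientation: [-2.495, 1.899, -0.007]
force: [1.5, 1.2, -0.3]
opening: 0.0109
```

```bash
python3 -c "
from h import *
st()"
```

```text
t 11.4 pos [ 0.5155 -0.2868  0.134 ] head -1.301 q6 0.7 F [ 1.53  1.2  -0.34] T [0.135 0.175 0.098] open 0.0109
```

Request:
play_rows(increments=[[[0,0,0,0],[0,0,0,0],[0,0,0,0],[0,0,-2.5,0],[0,0,-6,0]]], jaw=3.0)

```text
t: 11.9
tool_pos: [0.5134, -0.2861, 0.192]
orientation: [-2.495, 1.899, 0.001]
force: [0.2, 0.1, 0.6]
opening: 0.0297
```

```bash
python3 -c "
from h import *
st()
im,d=read_camera('scene');cv2.imwrite('pics/s7.png',cv2.resize(im[180:290,270:380],None,fx=5,fy=5,interpolation=2))
im,d=read_camera('top');cv2.imwrite('pics/t7.png',cv2.resize(im[190:290,250:350],None,fx=6,fy=6,interpolation=2))"
```

```text
t 11.9 pos [ 0.5134 -0.2861  0.192 ] head -1.301 q6 0.7 F [0.21 0.14 0.62] T [-0.017  0.035  0.044] open 0.0297
```

View pics/s7.png

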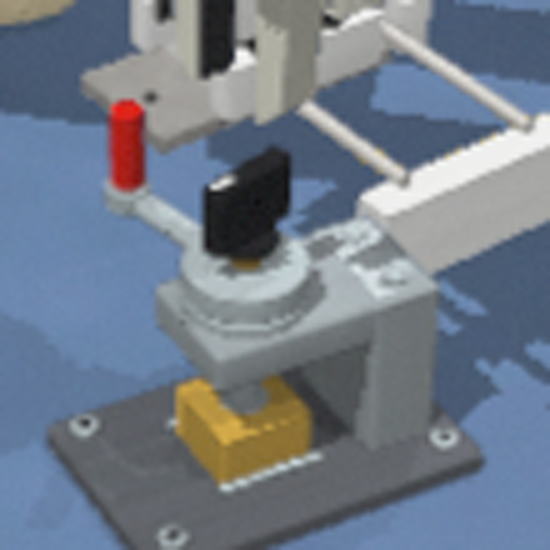

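View pics/t7.png

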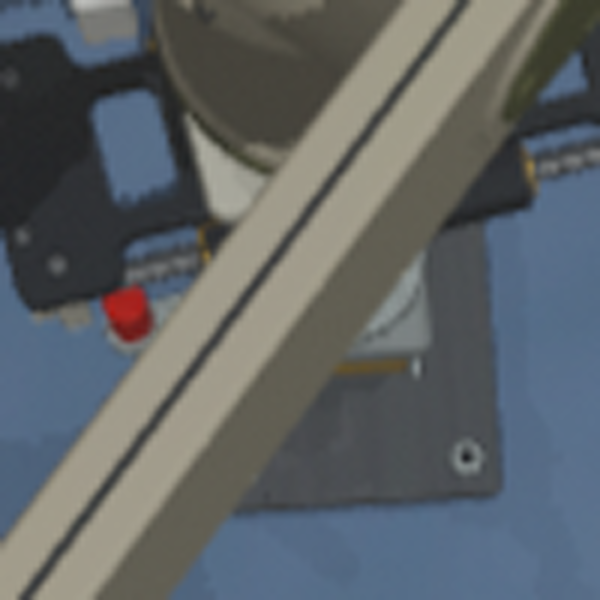

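```bash
sed -i 's/^AX=.*/AX=(.515,-.2866)/' h.py; python3 -c "
from h import *
import math
p=ray_at('scene',270+127/5-.4,180+106/5-.4,.140);print(p)
p2=ray_at('top',250+125/6-.4,190+303/6-.4,.140);print(p2)
for x in(p,p2):
  v=x[:2]-(.513,-.289);print(np.hypot(*v),.065+math.pi/2-math.atan2(v[1],v[0]))
for q in(-.2,-.25,-.15):L(q,.19)
"
```

```text
[ 0.49440385 -0.22111328  0.14      ]
[ 0.49287389 -0.22183354  0.14      ]
0.07038766335399546 -0.2023704334466765
0.07011700345641136 -0.2261312716067434
-0.2 t 12.0 row [-7.28  0.16  0.95] -1.566 dir z [ 0.015 -0.003 -1.   ]
-0.25 t 12.0 row [-7.27  0.51  0.95] -1.616 dir z [ 0.015 -0.003 -1.   ]
-0.15 t 12.0 row [-7.27 -0.19  0.96] -1.516 dir z [ 0.015 -0.003 -1.   ]
```

Request:
play_rows(increments=[[[0,0,0,-0.15],[-2,0,0,-0.3],[-4,0.1,0,-0.45],[-7.28,0.16,0,-0.6],[-7.28,0.16,0,-0.75]]], jaw=3.0)

```text
t: 12.5
tool_pos: [0.4957, -0.2163, 0.199]
orientation: [-3.024, 0.843, -0.021]
force: [0.5, -1.3, 0.5]
opening: 0.0302
```

```bash
python3 -c "
from h import *
lst();L(-.21,.19);L(-.21,.122)"
```

```text
t 12.5 pos [ 0.4957 -0.2163  0.199 ] head -0.544 q6 0.03 F [ 0.47 -1.31  0.48] T [ 0.002 -0.123 -0.005] open 0.0302
q_tool -0.203 r 0.0729 Ftan(cw+) 0.11 Frad -1.39
-0.21 t 12.5 row [0.17 0.25 0.9 ] -0.819 dir z [ 0.014 -0.001 -1.   ]
-0.21 t 12.5 row [0.08 0.29 7.7 ] -0.819 dir z [ 0.014 -0.001 -1.   ]
```

Request:
play_rows(increments=[[[0.1,0.25,0,-0.15],[0.1,0.25,0,-0.3],[0.1,0.25,0,-0.5],[0.1,0.25,0,-0.7],[0.1,0.25,0,-0.82]]])

```text
t: 13.0
tool_pos: [0.4952, -0.219, 0.1987]
orientation: [3.122, 0.321, 0.021]
force: [-0.5, -0.0, 0.2]
opening: 0.0296
```

Request:
play_rows(increments=[[[0,0,0,-0.07],[0,0,0,-0.07]]])

```text
t: 13.2
tool_pos: [0.4951, -0.219, 0.1984]
orientation: [3.109, 0.431, 0.021]
force: [0.2, 1.1, -0.6]
opening: 0.03
```

```bash
python3 -c "
from h import *
lst();L(-.21,.122)"
```

```text
t 13.2 pos [ 0.4951 -0.219   0.1984] head 0.276 q6 -0.79 F [ 0.16  1.09 -0.57] T [-0.026 -0.083  0.013] open 0.03
q_tool -0.222 r 0.0704 Ftan(cw+) 0.46 Frad 1.0
-0.21 t 13.2 row [-0.02  0.    7.64] 0.001 dir z [ 0.014 -0.001 -1.   ]
```

Request:
play_rows(increments=[[[0,0,2,0],[0,0,4,0],[0,0,6,0],[0,0,7.6,0],[0,0,7.6,0]]])

```text
t: 13.7
tool_pos: [0.4943, -0.2182, 0.1195]
orientation: [3.112, 0.428, 0.015]
force: [-0.9, 0.2, -0.1]
opening: 0.0298
```

```bash
python3 -c "
from h import *
lst();L(-.15,.121);L(0,.121);L(.1,.121);L(.2,.121)
im,d=read_camera('scene');cv2.imwrite('pics/s8.png',cv2.resize(im[160:270,260:370],None,fx=5,fy=5,interpolation=2))"
```

```text
t 13.7 pos [ 0.4943 -0.2182  0.1195] head 0.273 q6 -0.79 F [-0.85  0.16 -0.13] T [-0.048 -0.07  -0.007] open 0.0298
q_tool -0.228 r 0.0715 Ftan(cw+) -0.77 Frad 0.4
-0.15 t 13.7 row [ 0.55  0.16 -0.14] 0.058 dir z [ 0.009  0.001 -1.   ]
0 t 13.7 row [ 1.59  0.3  -0.14] 0.208 dir z [ 0.009  0.001 -1.   ]
0.1 t 13.7 row [ 2.27  0.48 -0.13] 0.308 dir z [ 0.009  0.001 -1.   ]
0.2 t 13.7 row [ 2.92  0.72 -0.12] 0.408 dir z [ 0.009  0.001 -1.   ]
```

View pics/s8.png

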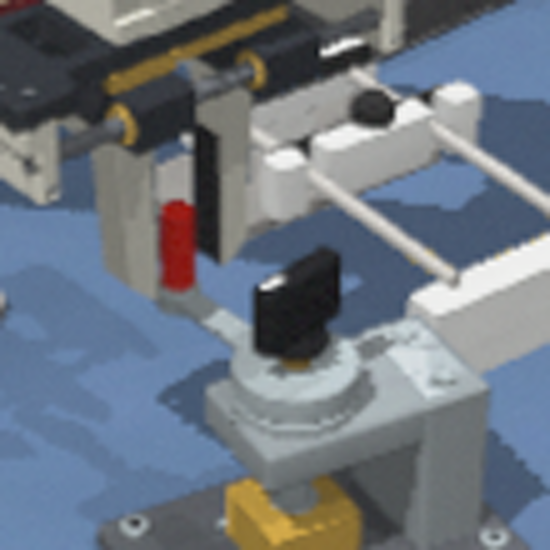

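Request:
play_rows(increments=[[[0,0,0,0],[0.3,0.1,0,0.03],[0.8,0.2,-0.1,0.08],[1.2,0.25,-0.1,0.14],[1.6,0.3,-0.1,0.2]]], jaw=2.0)

```text
t: 14.25
tool_pos: [0.5101, -0.2172, 0.1224]
orientation: [-3.14, -0.11, -0.013]
force: [-6.5, -0.4, -1.8]
opening: 0.0202
```

```bash
python3 -c "
from h import *
lst();L(0.05);L(.1);L(.15);L(.2)"
```

```text
t 14.25 pos [ 0.5101 -0.2172  0.1224] head 0.07 q6 -0.57 F [-6.55 -0.35 -1.84] T [-0.133  1.077 -0.005] open 0.0202
q_tool -0.006 r 0.0696 Ftan(cw+) -6.56 Frad 0.11
0.05 t 14.25 row [ 0.39 -0.03  0.15] 0.055 dir z [ 0.008  0.    -1.   ]
0.1 t 14.25 row [ 0.74 -0.    0.15] 0.105 dir z [ 0.008  0.    -1.   ]
0.15 t 14.25 row [1.08 0.04 0.15] 0.155 dir z [ 0.008  0.    -1.   ]
0.2 t 14.25 row [1.43 0.11 0.16] 0.205 dir z [ 0.008  0.    -1.   ]
```

Request:
play_rows(increments=[[[0.4,0,0.05,0.05],[0.74,0,0.05,0.1],[1.08,0.04,0.05,0.15],[1.43,0.11,0.05,0.2]]])

```text
t: 14.65
tool_pos: [0.5234, -0.2176, 0.1224]
orientation: [-3.134, 0.209, -0.009]
force: [-7.0, -0.9, -2.5]
opening: 0.02
```

```bash
cat > g.py <<'E'
from h import *
s=read_state();v=s['tool_pos'][:2]-AX;q=.065+math.pi/2-math.atan2(v[1],v[0])
lst()
for k in(1,2,3,4): L(round(q+.04*k,3),.1215)
E
python3 g.py
```

```text
t 14.65 pos [ 0.5234 -0.2176  0.1224] head -0.133 q6 -0.35 F [-7.04 -0.87 -2.55] T [-0.26   1.09   0.004] open 0.02
q_tool 0.185 r 0.0695 Ftan(cw+) -6.88 Frad -1.71
0.225 t 14.65 row [ 0.28 -0.05  0.09] 0.027 dir z [ 0.006  0.    -1.   ]
0.265 t 14.65 row [ 0.56 -0.04  0.09] 0.067 dir z [ 0.006  0.    -1.   ]
0.305 t 14.65 row [ 0.83 -0.01  0.09] 0.107 dir z [ 0.006  0.    -1.   ]
0.345 t 14.65 row [1.11 0.02 0.09] 0.147 dir z [ 0.006  0.    -1.   ]
```

Request:
play_rows(increments=[[[0.28,0,0.05,0.03],[0.56,0,0.05,0.07],[0.83,0,0.05,0.11],[1.11,0.02,0.05,0.15]]])

```text
t: 15.05
tool_pos: [0.5333, -0.2196, 0.1223]
orientation: [-3.109, 0.447, -0.005]
force: [-7.0, -1.5, 0.0]
opening: 0.0198
```

```bash
python3 g.py
```

```text
t 15.05 pos [ 0.5333 -0.2196  0.1223] head -0.286 q6 -0.19 F [-7.03 -1.51  0.01] T [-0.284  1.123 -0.012] open 0.0198
q_tool 0.331 r 0.0694 Ftan(cw+) -6.39 Frad -3.31
0.371 t 15.05 row [ 0.28 -0.06  0.09] 0.02 dir z [ 0.003 -0.    -1.   ]
0.411 t 15.05 row [ 0.56 -0.05  0.09] 0.06 dir z [ 0.003 -0.    -1.   ]
0.451 t 15.05 row [ 0.84 -0.03  0.09] 0.1 dir z [ 0.003 -0.    -1.   ]
0.491 t 15.05 row [1.11 0.01 0.09] 0.14 dir z [ 0.003 -0.    -1.   ]
```

Request:
play_rows(increments=[[[0.28,-0.03,0.05,0.02],[0.56,-0.03,0.05,0.06],[0.84,0,0.05,0.1],[1.11,0.02,0.05,0.14]]])

```text
t: 15.45
tool_pos: [0.5428, -0.223, 0.1223]
orientation: [-3.07, 0.668, -0.001]
force: [-7.0, 0.6, -0.3]
opening: 0.0201
```

```bash
python3 g.py
```

```text
t 15.45 pos [ 0.5428 -0.223   0.1223] head -0.428 q6 -0.05 F [-6.96  0.58 -0.26] T [-0.051  1.084  0.099] open 0.0201
q_tool 0.477 r 0.0694 Ftan(cw+) -6.6 Frad -2.26
0.517 t 15.45 row [ 0.28 -0.06  0.08] 0.024 dir z [ 0.001  0.    -1.   ]
0.557 t 15.45 row [ 0.56 -0.05  0.08] 0.064 dir z [ 0.001  0.    -1.   ]
0.597 t 15.45 row [ 0.84 -0.02  0.08] 0.104 dir z [ 0.001  0.    -1.   ]
0.637 t 15.45 row [1.11 0.01 0.08] 0.144 dir z [ 0.001  0.    -1.   ]
```

Request:
play_rows(increments=[[[0.28,-0.03,0.05,0.02],[0.56,-0.03,0.05,0.06],[0.84,0,0.05,0.1],[1.11,0.02,0.05,0.14]]])

```text
t: 15.85
tool_pos: [0.5518, -0.2277, 0.1223]
orientation: [3.014, -0.885, -0.003]
force: [-7.4, 2.0, -0.3]
opening: 0.02
```

```bash
python3 g.py
```

```text
t 15.85 pos [ 0.5518 -0.2277  0.1223] head -0.571 q6 0.09 F [-7.35  2.03 -0.26] T [0.096 1.12  0.031] open 0.02
q_tool 0.624 r 0.0694 Ftan(cw+) -7.31 Frad -2.18
0.664 t 15.85 row [ 0.28 -0.05  0.08] 0.028 dir z [-0.002  0.    -1.   ]
0.704 t 15.85 row [ 0.56 -0.04  0.08] 0.068 dir z [-0.002  0.    -1.   ]
0.744 t 15.85 row [ 0.84 -0.02  0.07] 0.108 dir z [-0.002  0.    -1.   ]
0.784 t 15.85 row [1.11 0.02 0.07] 0.148 dir z [-0.002  0.    -1.   ]
```

Effort is 7.3 N, possibly rising. Now I'll take shorter steps.

Request:
play_rows(increments=[[[0.28,-0.03,0.05,0.03],[0.56,-0.03,0.05,0.07]]])

```text
t: 16.05
tool_pos: [0.5557, -0.2304, 0.1222]
orientation: [2.98, -0.993, -0.007]
force: [-6.4, 0.4, -0.7]
opening: 0.02
```

```bash
python3 g.py
```

```text
t 16.05 pos [ 0.5557 -0.2304  0.1222] head -0.643 q6 0.17 F [-6.35  0.37 -0.74] T [0.184 1.111 0.028] open 0.02
q_tool 0.692 r 0.0694 Ftan(cw+) -5.36 Frad -3.43
0.732 t 16.05 row [ 0.28 -0.06  0.07] 0.024 dir z [-0.004  0.001 -1.   ]
0.772 t 16.05 row [ 0.56 -0.05  0.07] 0.064 dir z [-0.004  0.001 -1.   ]
0.812 t 16.05 row [ 0.84 -0.02  0.07] 0.104 dir z [-0.004  0.001 -1.   ]
0.852 t 16.05 row [1.12 0.01 0.07] 0.144 dir z [-0.004  0.001 -1.   ]
```

Request:
play_rows(increments=[[[0.28,-0.03,0.05,0.03],[0.56,-0.03,0.05,0.07]]])

```text
t: 16.25
tool_pos: [0.5593, -0.2333, 0.1222]
orientation: [2.942, -1.1, -0.011]
force: [-7.5, 1.6, 0.2]
opening: 0.0206
```

```bash
python3 g.py
```

```text
t 16.25 pos [ 0.5593 -0.2333  0.1222] head -0.716 q6 0.24 F [-7.49  1.63  0.25] T [ 0.211  1.153 -0.002] open 0.0206
q_tool 0.758 r 0.0693 Ftan(cw+) -6.81 Frad -3.53
0.798 t 16.25 row [ 0.28 -0.07  0.07] 0.017 dir z [-0.007  0.002 -1.   ]
0.838 t 16.25 row [ 0.56 -0.06  0.07] 0.057 dir z [-0.007  0.002 -1.   ]
0.878 t 16.25 row [ 0.84 -0.03  0.06] 0.097 dir z [-0.007  0.002 -1.   ]
0.918 t 16.25 row [ 1.11 -0.    0.06] 0.137 dir z [-0.007  0.002 -1.   ]
```

Add to g.py:
```python
T=s['wrist_torque']-np.array([-.03,-.08,0]);h=.165
F=np.array([-T[1]/h,T[0]/h]);a=math.atan2(v[1],v[0]);t=np.array([math.sin(a),-math.cos(a)])
print('FT tan',round(float(F@t),2),'rad',round(float(F@v/np.hypot(*v)),2))
```

```text
(no output)
```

Request:
play_rows(increments=[[[0.28,-0.06,0.05,0.03],[0.56,-0.05,0.05,0.07]]])

```text
t: 16.45
tool_pos: [0.5627, -0.2363, 0.1221]
orientation: [2.9, -1.205, -0.016]
force: [-7.9, 2.5, 1.3]
opening: 0.0204
```

```bash
python3 g.py
```

```text
t 16.45 pos [ 0.5627 -0.2363  0.1221] head -0.788 q6 0.31 F [-7.92  2.55  1.28] T [0.31  1.263 0.028] open 0.0204
q_tool 0.824 r 0.0693 Ftan(cw+) -7.5 Frad -3.6
0.864 t 16.45 row [ 0.28 -0.07  0.06] 0.011 dir z [-0.01   0.003 -1.   ]
0.904 t 16.45 row [ 0.56 -0.07  0.06] 0.051 dir z [-0.01   0.003 -1.   ]
0.944 t 16.45 row [ 0.84 -0.05  0.06] 0.091 dir z [-0.01   0.003 -1.   ]
0.984 t 16.45 row [ 1.12 -0.01  0.05] 0.131 dir z [-0.01   0.003 -1.   ]
FT tan -7.33 rad -4.1
```

Request:
play_rows(increments=[[[0.28,-0.04,0.05,0.03],[0.56,-0.04,0.05,0.07]]])

```text
t: 16.65
tool_pos: [0.5657, -0.2395, 0.1221]
orientation: [2.854, -1.309, -0.021]
force: [-8.3, 2.6, 2.1]
opening: 0.0206
```

```bash
python3 g.py
```

```text
t 16.65 pos [ 0.5657 -0.2395  0.1221] head -0.86 q6 0.38 F [-8.31  2.56  2.09] T [0.56  1.411 0.017] open 0.0206
q_tool 0.887 r 0.0692 Ftan(cw+) -7.53 Frad -4.35
0.927 t 16.65 row [ 0.28 -0.09  0.06] 0.002 dir z [-0.013  0.004 -1.   ]
0.967 t 16.65 row [ 0.56 -0.08  0.05] 0.042 dir z [-0.013  0.004 -1.   ]
1.007 t 16.65 row [ 0.84 -0.07  0.05] 0.082 dir z [-0.013  0.004 -1.   ]
1.047 t 16.65 row [ 1.11 -0.04  0.05] 0.122 dir z [-0.013  0.004 -1.   ]
FT tan -8.77 rad -4.18
```

Request:
play_rows(increments=[[[0.28,-0.04,0.05,0.03],[0.56,-0.04,0.05,0.07]]])

```text
t: 16.85
tool_pos: [0.5683, -0.2427, 0.122]
orientation: [2.804, -1.411, -0.026]
force: [-8.2, 4.2, 3.6]
opening: 0.02
```

```bash
python3 g.py
```

```text
t 16.85 pos [ 0.5683 -0.2427  0.122 ] head -0.932 q6 0.45 F [-8.25  4.17  3.56] T [0.78  1.501 0.074] open 0.02
q_tool 0.947 r 0.069 Ftan(cw+) -8.46 Frad -3.71
0.987 t 16.85 row [ 0.28 -0.11  0.05] -0.01 dir z [-0.016  0.006 -1.   ]
1.027 t 16.85 row [ 0.56 -0.1   0.04] 0.03 dir z [-0.016  0.006 -1.   ]
1.067 t 16.85 row [ 0.84 -0.09  0.04] 0.07 dir z [-0.016  0.006 -1.   ]
1.107 t 16.85 row [ 1.12 -0.06  0.04] 0.11 dir z [-0.016  0.006 -1.   ]
FT tan -9.89 rad -4.27
```

Request:
play_rows(increments=[[[0.28,-0.06,0.05,0.0],[0.5,-0.06,0.05,0.03]]])

```text
t: 17.05
tool_pos: [0.5705, -0.2453, 0.122]
orientation: [2.782, -1.454, -0.032]
force: [-9.0, 6.4, 3.3]
opening: 0.0205
```

```bash
python3 g.py
```

```text
t 17.05 pos [ 0.5705 -0.2453  0.122 ] head -0.963 q6 0.48 F [-8.97  6.41  3.32] T [0.954 1.433 0.072] open 0.0205
q_tool 0.996 r 0.0692 Ftan(cw+) -10.5 Frad -3.37
1.036 t 17.05 row [ 0.28 -0.09  0.04] 0.008 dir z [-0.019  0.008 -1.   ]
1.076 t 17.05 row [ 0.56 -0.08  0.04] 0.048 dir z [-0.019  0.008 -1.   ]
1.116 t 17.05 row [ 0.84 -0.06  0.03] 0.088 dir z [-0.019  0.008 -1.   ]
1.156 t 17.05 row [ 1.12 -0.03  0.03] 0.128 dir z [-0.019  0.008 -1.   ]
FT tan -10.26 rad -3.79
```

Request:
play_rows(increments=[[[-0.1,0,0,0],[-0.3,0,0,0],[-0.3,0,0,0],[-0.3,0,-2,0],[-0.3,0,-5,0]]], jaw=3.5)

```text
t: 17.55
tool_pos: [0.5684, -0.2425, 0.1705]
orientation: [2.783, -1.454, -0.039]
force: [-0.3, -0.8, 0.8]
opening: 0.0351
```

```bash
python3 g.py
```

```text
t 17.55 pos [ 0.5684 -0.2425  0.1705] head -0.963 q6 0.48 F [-0.28 -0.81  0.79] T [-0.016  0.001  0.027] open 0.0351
q_tool 0.946 r 0.0693 Ftan(cw+) 0.45 Frad -0.73
0.986 t 17.55 row [ 0.38 -0.15  4.89] -0.042 dir z [-0.023  0.01  -1.   ]
1.026 t 17.55 row [ 0.66 -0.16  4.88] -0.002 dir z [-0.023  0.01  -1.   ]
1.066 t 17.55 row [ 0.94 -0.15  4.88] 0.038 dir z [-0.023  0.01  -1.   ]
1.106 t 17.55 row [ 1.21 -0.14  4.87] 0.078 dir z [-0.023  0.01  -1.   ]
FT tan -0.38 rad -0.33
```

Request:
play_rows(increments=[[[0,0,-4,0],[0,0,-8,0],[0,-4,-10,0],[0,-8,-10,0],[0,-12,-10,0]]])

```text
t: 18.05
tool_pos: [0.671, -0.1747, 0.2714]
orientation: [2.782, -1.455, -0.032]
force: [-0.5, -0.7, -0.1]
opening: 0.0352
```

```bash
python3 -c "
from h import *
st()
im,d=read_camera('scene');cv2.imwrite('pics/s9.png',im);cv2.imwrite('pics/s9c.png',cv2.resize(im[180:290,270:380],None,fx=5,fy=5,interpolation=2))
im,d=read_camera('top');cv2.imwrite('pics/t9.png',im)"
```

```text
t 18.05 pos [ 0.671  -0.1747  0.2714] head -0.964 q6 0.63 F [-0.48 -0.71 -0.05] T [ 0.038 -0.052 -0.038] open 0.0352
```

View pics/s9.png

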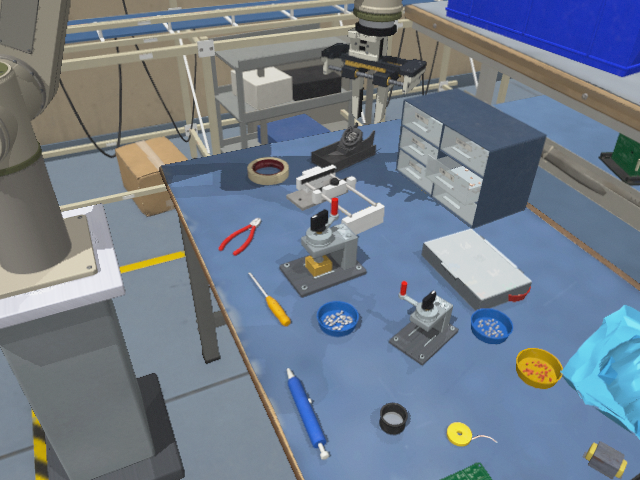

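View pics/s9c.png

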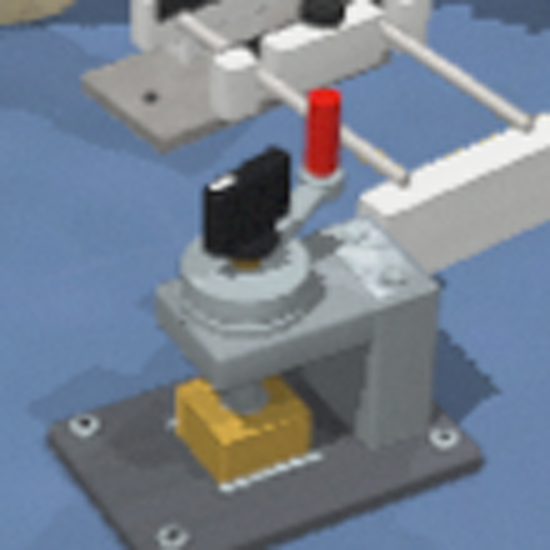

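View pics/t9.png

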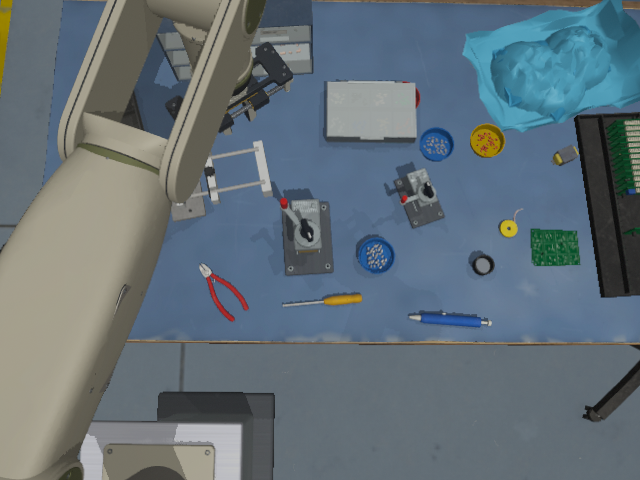

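The top view shows the cutter, dish and driver where they started. The lever is swung round to about 0.95 rad (red cap at pixel (284,203)), the knob angle is unchanged and the gripper is clear. One settling move, then I hand in.

Request:
play_rows(increments=[[[0,0,0,0],[0,0,0,0]]])

```text
t: 18.35
tool_pos: [0.6718, -0.1713, 0.2677]
orientation: [2.787, -1.448, -0.039]
force: [-0.0, -0.2, 0.3]
opening: 0.0349
```

```bash
python3 -c "
from h import *
st();print(close_job())"
```

```text
t 18.35 pos [ 0.6718 -0.1713  0.2677] head -0.959 q6 0.63 F [-0.03 -0.19  0.33] T [-0.033 -0.05  -0.009] open 0.0349
the job is handed in; nothing more can be done
None
```

I reset the depth stop and handed the job in at about 18.4 s of the 72 s allowed. `close_job` gave no verdict, so the results below are my own readings.

- **Slackening:** I pushed the jam nut lever back to about -0.2 rad, well past the expected slack point.
- **Winding down:** I turned the wing knob about 2.9 rad clockwise. The turning torque rose from about 0.10 to about 0.19 N m, which I take as first touch plus roughly 30–40 N on the button. Once released, the foot should keep about 26 N at most.
- **Tightening:** I pushed the lever clockwise to about 0.95 rad. The effort at the handle rose from about 6.6 N of plain drag to about 10.4 N, inside the 9–12 N hand-tight range.

**Last checks:** The pictures show the knob angle unchanged after tightening, and the foot appears to rest on the button. The cutter, dish and driver are where they started. The gripper is clear, and the wrist force reads about zero.

**Uncertain:** Single torque readings on the knob scattered by about ±0.04 N m, so the foot force is an estimate. Near the end of tightening, two effort estimates disagreed (8.5 and 9.9 N) before agreeing at the last step (10.5 and 10.3 N). I did not test the tightened knob by trying to turn it.

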